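Power up the sounding bench from the switched outlet strip

TASK

Power up the bench in its proper order by tapping three rockers of the white outlet strip with a fingertip, each lightly on its raised half until it tips over and stays on: first the wide master rocker at the mains-lead end, then the rocker in front of the big square power brick (the receiver has to be running before the computer looks for it), then the rocker in front of the low round plug (the computer). Leave the rockers of the small charger and of the blanked socket off. Only press, do not lift or bump the plugs or anything else that lies about, and finish with the hand clear.

Things in the scene. Friction and masses are not known exactly. Their poses are not given: they have to be found in the camera images.
- strip: white outlet strip screwed to the desk, 115 mm (x) x 360 mm (y) x 45 mm high; origin: centre of its underside; +x points from its front edge (nearer the robot) to the grey cable duct behind it, +y along it to the end with the mains lead. Five rockers in a row, pivots 33 mm in front of the long middle line; behind each narrow one, 57 mm from its pivot, is its own socket (65 mm apart)
- sw_master (a joint): master switch at the mains-lead end (+y): black rocker 29 mm (x) by 30 mm, pivoted at its middle; 0 rad = off (half at the strip's front edge stands up), 0.40 = on (that half down and level, the other up). Snap action: about 4 N on the raised half starts it, past 0.20 it goes over by itself and stays; its face is sprung and gives 1 mm per 8 N
- sw_master_spot (a point): point on the top of the front half of the master rocker, 10 mm from its pivot, the spot to press; moves with the rocker: while off it stands about 52 mm above the desk (the raised outer edge about 54 mm), when on it lies 48 mm above the desk
- sw_1 (a joint): switch of the first outlet, next to the master: black rocker 29 mm (x) by 19 mm, pivoted at its middle; 0 rad = off (half at the strip's front edge stands up), 0.40 = on (that half down and level, the other up). Snap action: about 4 N on the raised half starts it, past 0.20 it goes over by itself and stays; its face is sprung and gives 1 mm per 8 N
- sw_1_spot (a point): point on the top of the front half of the first outlet, next to the master's rocker, 10 mm from its pivot, the spot to press; moves with the rocker: while off it stands about 52 mm above the desk (the raised outer edge about 54 mm), when on it lies 48 mm above the desk
- sw_2 (a joint): switch of the second outlet: black rocker 29 mm (x) by 19 mm, pivoted at its middle; 0 rad = off (half at the strip's front edge stands up), 0.40 = on (that half down and level, the other up). Snap action: about 4 N on the raised half starts it, past 0.20 it goes over by itself and stays; its face is sprung and gives 1 mm per 8 N
- sw_2_spot (a point): point on the top of the front half of the second outlet's rocker, 10 mm from its pivot, the spot to press; moves with the rocker: while off it stands about 52 mm above the desk (the raised outer edge about 54 mm), when on it lies 48 mm above the desk
- sw_3 (a joint): switch of the third outlet: black rocker 29 mm (x) by 19 mm, pivoted at its middle; 0 rad = off (half at the strip's front edge stands up), 0.40 = on (that half down and level, the other up). Snap action: about 4 N on the raised half starts it, past 0.20 it goes over by itself and stays; its face is sprung and gives 1 mm per 8 N
- sw_3_spot (a point): point on the top of the front half of the third outlet's rocker, 10 mm from its pivot, the spot to press; moves with the rocker: while off it stands about 52 mm above the desk (the raised outer edge about 54 mm), when on it lies 48 mm above the desk
- sw_4 (a joint): switch of the fourth outlet, farthest from the master: black rocker 29 mm (x) by 19 mm, pivoted at its middle; 0 rad = off (half at the strip's front edge stands up), 0.40 = on (that half down and level, the other up). Snap action: about 4 N on the raised half starts it, past 0.20 it goes over by itself and stays; its face is sprung and gives 1 mm per 8 N
- sw_4_spot (a point): point on the top of the front half of the fourth outlet, farthest from the master's rocker, 10 mm from its pivot, the spot to press; moves with the rocker: while off it stands about 52 mm above the desk (the raised outer edge about 54 mm), when on it lies 48 mm above the desk
- plug_brick: the receiver's supply: big square black plug-in power brick, 50 x 56 mm and 50 mm tall (its top 97 mm above the desk), a thin lead running from it into the duct; origin: centre of its foot, 46 mm above the desk, in the middle of the socket it is in (any of the four); same axes as the strip
- plug_round: the computer's mains plug: low round black plug, 37 mm across and 27 mm tall, a thick lead running from its side into the duct; origin: centre of its foot, 46 mm above the desk, in the middle of the socket it is in (any of the four); same axes as the strip
- plug_charger: small upright white charger without a lead, 26 x 36 mm and 39 mm tall; origin: centre of its foot, 46 mm above the desk, in the middle of the socket it is in (any of the four); same axes as the strip
- plug_blank: flat white blanking cover of an unused socket, 38 mm across and 6 mm tall; origin: centre of its foot, 46 mm above the desk, in the middle of the socket it is in (any of the four); same axes as the strip
- memory_stick: memory stick 18 x 50 x 8 mm lying loose on the desk in front of the strip; origin: centre of its underside
- marker: marker pen 17 x 135 x 16 mm lying loose on the desk in front of the strip; origin: centre of its underside
- cup: mug 91 mm tall, 82 mm across, loose, left of the strip; origin: centre of its underside
- log_book: notebook 210 x 152 x 14 mm lying on the desk right of the strip, with a pencil on it; origin: centre of its underside
- tape: roll of tape 62 mm across, 19 mm tall, lying on a low stack of disc cases at the right; origin: centre of its underside, 32 mm above the desk

How it is judged (in metres and radians):
On the way, in this order (a step that is already met when the one before it is completed fails the run):
1. the master rocker is on (value of joint sw_master above 0.28 rad), for 0.2 s.
2. the rocker in front of the square power brick is on (((horizontal distance between plug_brick and sw_1_spot below 0.08 m and value of joint sw_1 above 0.28 rad) or (horizontal distance between plug_brick and sw_2_spot below 0.08 m and value of joint sw_2 above 0.28 rad) or (horizontal distance between plug_brick and sw_3_spot below 0.08 m and value of joint sw_3 above 0.28 rad) or (horizontal distance between plug_brick and sw_4_spot below 0.08 m and value of joint sw_4 above 0.28 rad))), for 0.2 s.
3. the rocker in front of the low round plug is on (((horizontal distance between plug_round and sw_1_spot below 0.08 m and value of joint sw_1 above 0.28 rad) or (horizontal distance between plug_round and sw_2_spot below 0.08 m and value of joint sw_2 above 0.28 rad) or (horizontal distance between plug_round and sw_3_spot below 0.08 m and value of joint sw_3 above 0.28 rad) or (horizontal distance between plug_round and sw_4_spot below 0.08 m and value of joint sw_4 above 0.28 rad))), for 0.2 s.
At the end, for the whole second after the job is handed in: The master rocker and the rockers in front of the power brick and of the round plug are on (above 0.28 of 0.40 rad); those in front of the charger and of the blank are off (below 0.10 rad) (value of joint sw_master above 0.28 rad and ((horizontal distance between plug_brick and sw_1_spot below 0.08 m and value of joint sw_1 above 0.28 rad) or (horizontal distance between plug_brick and sw_2_spot below 0.08 m and value of joint sw_2 above 0.28 rad) or (horizontal distance between plug_brick and sw_3_spot below 0.08 m and value of joint sw_3 above 0.28 rad) or (horizontal distance between plug_brick and sw_4_spot below 0.08 m and value of joint sw_4 above 0.28 rad)) and ((horizontal distance between plug_round and sw_1_spot below 0.08 m and value of joint sw_1 above 0.28 rad) or (horizontal distance between plug_round and sw_2_spot below 0.08 m and value of joint sw_2 above 0.28 rad) or (horizontal distance between plug_round and sw_3_spot below 0.08 m and value of joint sw_3 above 0.28 rad) or (horizontal distance between plug_round and sw_4_spot below 0.08 m and value of joint sw_4 above 0.28 rad)) and ((horizontal distance between plug_charger and sw_1_spot below 0.08 m and value of joint sw_1 below 0.1 rad) or (horizontal distance between plug_charger and sw_2_spot below 0.08 m and value of joint sw_2 below 0.1 rad) or (horizontal distance between plug_charger and sw_3_spot below 0.08 m and value of joint sw_3 below 0.1 rad) or (horizontal distance between plug_charger and sw_4_spot below 0.08 m and value of joint sw_4 below 0.1 rad)) and ((horizontal distance between plug_blank and sw_1_spot below 0.08 m and value of joint sw_1 below 0.1 rad) or (horizontal distance between plug_blank and sw_2_spot below 0.08 m and value of joint sw_2 below 0.1 rad) or (horizontal distance between plug_blank and sw_3_spot below 0.08 m and value of joint sw_3 below 0.1 rad) or (horizontal distance between plug_blank and sw_4_spot below 0.08 m and value of joint sw_4 below 0.1 rad))); the robot touches nothing.
It fails at once if the rocker of the charger or of the blanked socket is switched on (((horizontal distance between plug_charger and sw_1_spot below 0.08 m and value of joint sw_1 above 0.2 rad) or (horizontal distance between plug_charger and sw_2_spot below 0.08 m and value of joint sw_2 above 0.2 rad) or (horizontal distance between plug_charger and sw_3_spot below 0.08 m and value of joint sw_3 above 0.2 rad) or (horizontal distance between plug_charger and sw_4_spot below 0.08 m and value of joint sw_4 above 0.2 rad)) or ((horizontal distance between plug_blank and sw_1_spot below 0.08 m and value of joint sw_1 above 0.2 rad) or (horizontal distance between plug_blank and sw_2_spot below 0.08 m and value of joint sw_2 above 0.2 rad) or (horizontal distance between plug_blank and sw_3_spot below 0.08 m and value of joint sw_3 above 0.2 rad) or (horizontal distance between plug_blank and sw_4_spot below 0.08 m and value of joint sw_4 above 0.2 rad))).
It fails at once if a rocker or the strip is pressed with more than 25 N (contact force between any of the fingers, the arm and strip above 25 N).
It fails at once if a plug is bumped (more than 4 N) (contact force between any of the fingers, the arm and plug_brick above 4 N or contact force between any of the fingers, the arm and plug_round above 4 N or contact force between any of the fingers, the arm and plug_charger above 4 N or contact force between any of the fingers, the arm and plug_blank above 4 N).
It fails at once if a loose thing on the desk is lifted or shifted by more than 25 mm (distance of any of memory_stick, marker, cup, log_book, tape from where it was at the start of the episode above 0.025 m).
It also fails if it takes over 48 s, if anything falls off the work surface, if the arm or the gripper's body presses on something with over 40 N, if the wrist force passes 120 N, or if a joint passes its speed limit or range.

ROBOT

A 6-joint arm with a two-finger parallel gripper is mounted at the origin on a cart in front of the work surface, level with it; the furniture and walls round the work are solid. World frame = base frame: x ahead of the robot, y to its left, z up, the work surface at z = 0. Lengths are in mm, angles in rad, forces in N, time in s.
With the tool pointing down it reaches from about 275 to 825 mm from the base axis. Payload 4.9 kg.
Tool frame: the origin (TCP) lies at the very end of the fingers, on their centre line; the grasp point (between the pads) lies 19 mm behind it; z points along the fingers, y is the line along which they close (so a half turn about z gives the same grasp; the last joint's range is limited). The gripper opens to 85 mm and grips with 20 to 120 N. Pads are 22 mm wide; open, the fingers measure 114 mm over their backs; the gripper's body (76 mm by 85 mm) begins 54 mm behind the grasp point. The pads swing forward as they close: fully open they stand 13 mm farther back than shut.
Start: joints at [-0.134, 0.326, -0.193, 1.052, 0, 1.437], TCP at [550.017, 0.009, 231.281] pointing down, gripper open.
Joint ranges: [-2.65, 2.65], [-0.97, 1.79], [-1.3, 1.35], [-1.93, 2.1], [-1.47, 1.37], [-3.14, 3.14]. Speed limits (rad/s): [2.57, 2.57, 3.14, 3.14, 3.14, 3.14].

INTERFACE

Orientations are given as [roll, pitch, yaw] about the fixed x, y, z axes, in that order (R = Rz(yaw) Ry(pitch) Rx(roll)).
In Python, from bench import bot, solve_ik, imaging gives the robot as it stands. Calls block until the motion is done:
- bot.move_ptp(position, orientation): joint-space move of the TCP to a pose.
- bot.movel(position, rot=None, max_speed=150, threshold=None): straight line of the TCP; rot=None keeps the orientation; max_speed is the mean speed in mm/s. With threshold (N) it stops when the force on the tool has changed by that much, and returns True; else False.
- bot.move_j(angles): joint-space move.
- bot.grip(opening, effort=None): opening from 0.0 (shut) to 1.0 (fully open); effort is the grip in N (None keeps the last); returns when the fingers have stopped.
- bot.dwell(seconds).
- solve_ik(position, orientation): joint angles nearest the present ones, or None.
- bot.get_state(): the state.
- imaging.capture(name): name is "scene" or "side" or "wrist"; returns the picture (420x560x3 uint8, blue, green, red); there is no depth.
- imaging.camera_model(name): a dict with "K" (3x3 intrinsics, pixels), "k1" (the pictures are not rectified: a ray, as slopes to the right and down, at radius r is drawn at 1 + k1 r^2 times it, then the intrinsics apply), "position" and "rotation" of the camera in the world. Camera axes: x right, y up, looking along -z (the intrinsics and any distortion apply to the point x, -y, -z); pixel columns grow to the right and rows downward; lengths in mm; the calibration is good to about 2 mm. A picture is of the moment at which its call begins: read the wrist's pose just before it. camera_model takes no time and is no camera call; for the wrist camera it gives the pose at the moment of the call.
A pose or a line that the arm cannot do raises bot.IKError and nothing moves.
- bot.sign_off(): hands the job in; it is judged then, once.
The state is a dict: "t": time; "qpos": joint angles; "joint_velocities": joint speeds; "effort": joint torques, N m; "tcp_pos": TCP position; "orientation": TCP orientation; "contact_force": force on the tool from outside, world axes, zero at the start; "wrist_torque": the same for the moment, N m; "opening": opening from 0.0 (shut) to 1.0 (fully open); "gripper_force": force on a finger pad.
Only numpy, scipy, OpenCV 4.12 (cv2) and the standard library are available. Lean on these libraries where they do the work, as an engineer would, in place of code of your own. Each camera call takes 0.05 s, during which the arm holds its last target. There are 200 camera calls.

## Working session

There is one attempt and no reset: what is moved stays moved. The work goes in short steps, each a Python script; the robot and the scene stay as the last script left them, time stands still between calls to the robot, and variables do not carry over. Pictures are saved under pics/ and viewed, at most 10 in all, crops included, and the job is handed in when it is done.

```bash
mkdir -p pics; ls; python3 - <<'E'
from bench import bot, imaging
import cv2
for n in ("scene","side","wrist"):
    m=imaging.camera_model(n); print(n,m)
    cv2.imwrite(f"pics/{n}0.png",imaging.capture(n))
print(bot.get_state())
E
```

```text
pics
scene {'K': array([[542.51334741,   0.        , 278.24409771],
       [  0.        , 542.51334741, 210.79233161],
       [  0.        ,   0.        ,   1.        ]]), 'k1': -0.060466249732656956, 'position': array([-374.71897305, -811.15827702,  785.03139017]), 'rotation': array([ 1.03719707,  0.02112451, -0.82238801])}
side {'K': array([[403.61665078,   0.        , 278.54193645],
       [  0.        , 403.61665078, 217.01488817],
       [  0.        ,   0.        ,   1.        ]]), 'k1': -0.0917644561023848, 'position': array([  529.32385512, -1084.56944135,   694.3284583 ]), 'rotation': array([1.04714159e+00, 3.47119834e-04, 5.21449697e-03])}
wrist {'K': array([[340.26950896,   0.        , 278.43530466],
       [  0.        , 340.26950896, 207.09896871],
       [  0.        ,   0.        ,   1.        ]]), 'k1': -0.07867711062084609, 'position': array([548.88158396,  75.13586115, 373.36236676]), 'rotation': array([-2.94076038e-01,  1.67822952e-03,  2.00217739e-04])}
{'t': 0.15, 'qpos': array([-1.34216791e-01,  3.26801911e-01, -1.93374970e-01,  1.05200324e+00,
        1.22365415e-05,  1.43662489e+00]), 'joint_velocities': array([ 3.09996462e-05, -1.47428240e-03,  2.29224558e-03, -3.29372073e-03,
        1.27126317e-03, -3.54921162e-04]), 'effort': array([ 1.04211274e-03, -4.43704247e+01,  2.62664723e+01,  1.04285317e-02,
       -1.23322516e-04, -3.51401161e-05]), 'tcp_pos': array([5.49543563e+02, 6.75980017e-02, 2.30658427e+02]), 'orientation': array([-3.14022294e+00, -1.97235095e-04,  1.57075083e+00]), 'contact_force': array([ 0.19531019,  0.9783146 , -0.40414952]), 'wrist_torque': array([-0.05747781,  0.01480144, -0.00955003]), 'gripper_force': 0.0, 'opening': 0.9998720796255823}
```

View pics/scene0.png

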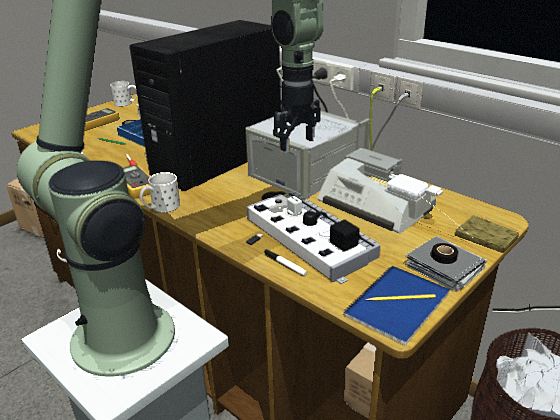

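View pics/wrist0.png

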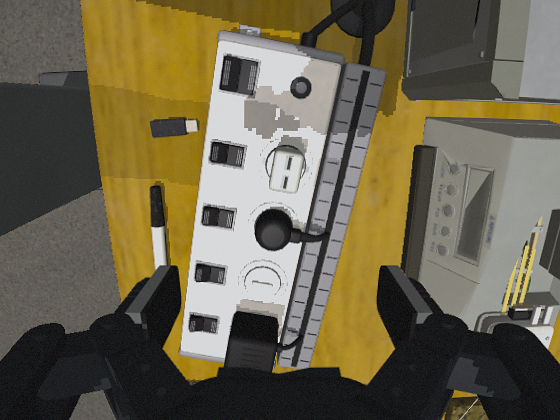

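The wrist view has the rockers at about (240,75) master, (227,153), (218,215), (210,272) and (203,324). The sockets behind sw_1 to sw_4 hold the charger, round plug, blank and brick. So the order is master → sw_4 (brick) → sw_2 (round).

```bash
cat > h.py <<'E'
import numpy as np, cv2
from scipy.spatial.transform import Rotation as R
def ray(m,uv,z):
    uv=np.float64(uv).reshape(-1,1,2)
    n=cv2.undistortPoints(uv,m["K"],np.array([m["k1"],0,0,0,0.]))[:,0]
    d=R.from_euler("xyz",m["rotation"]).apply(np.c_[n[:,0],-n[:,1],-np.ones(len(n))])
    p=np.array(m["position"]); return p+d*((z-p[2])/d[:,2])[:,None]
def dark(img,uv,thr=70):
    """bounding contour centre of the dark blob near each pixel"""
    mask=(img.max(2)<thr).astype(np.uint8)
    n,lab,st,ce=cv2.connectedComponentsWithStats(mask)
    out=[]
    for u,v in uv:
        w=lab[v-6:v+7,u-6:u+7]; w=w[w>0]; k=np.bincount(w).argmax()
        c=np.argwhere(lab==k)[:,::-1].astype(np.float32)
        r=cv2.minAreaRect(c); out.append((r[0],r[1],st[k].tolist()))
    return out
E
python3 - <<'E'
from h import *; from bench import imaging, solve_ik
m=imaging.camera_model("wrist"); img=cv2.imread("pics/wrist0.png")
o=dark(img,[(240,75),(227,153),(218,215),(210,272),(203,324)])
for x in o: print(x)
P=ray(m,[x[0] for x in o],49); print(P.round(1)); print(np.linalg.norm(np.diff(P,axis=0),axis=1))
d=P[1]-P[4]; print(np.degrees(np.arctan2(-d[0],d[1])))
print("strip front corners", ray(m,[(220,32),(182,355)],45).round(1))
for yaw in (0,-.17,3.0): print(solve_ik([520,0,150],[np.pi,0,yaw]))
E
```

```text
((237.3059539794922, 74.89259338378906), (34.2861442565918, 34.498573303222656), [220, 55, 38, 37, 584])
((226.39305114746094, 153.44508361816406), (32.38818359375, 20.679779052734375), [210, 142, 34, 25, 357])
((217.4851531982422, 216.1485137939453), (30.448139190673828, 18.507692337036133), [202, 206, 32, 20, 282])
((209.447509765625, 272.99725341796875), (28.854799270629883, 17.396974563598633), [195, 264, 30, 19, 324])
((201.7904510498047, 323.745361328125), (26.67835807800293, 15.450786590576172), [189, 314, 28, 18, 302])
[[ 511.3  101.5   49. ]
 [ 498.8   30.3   49. ]
 [ 487.1  -32.7   49. ]
 [ 475.   -96.6   49. ]
 [ 462.  -160.8   49. ]]
[72.24186247 64.12543178 65.01153928 65.5671145 ]
-10.906864164271678
strip front corners [[ 496.3  138.7   45. ]
 [ 433.5 -208.7   45. ]]
[-0.14201535  0.34263947 -0.39265159  0.83550527  0.          2.9995773 ]
[-0.14201535  0.34263947 -0.39265159  0.83550527  0.         -3.113608  ]
[-1.42015350e-01  3.42639466e-01 -3.92651590e-01  8.35505271e-01
  0.00000000e+00 -4.22696232e-04]
```

```bash
python3 -c "
import cv2
i=cv2.imread('pics/wrist0.png')[20:370,160:320]; cv2.imwrite('pics/wc.png',cv2.resize(i,None,fx=1.7,fy=1.7,interpolation=cv2.INTER_CUBIC))"
```

```text
(no output)
```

View pics/wc.png

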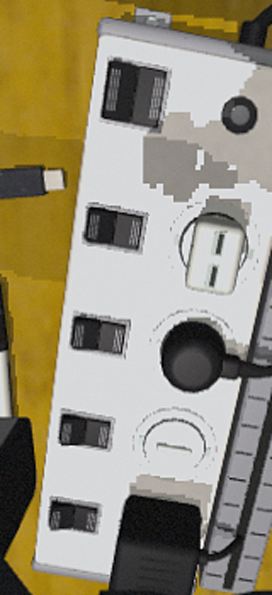

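The strip lies turned by about -10.6°, and the rocker spacing fits the 65 mm given. I'll shut the fingers, turn the closing axis along the strip and look from close above the master.

```bash
python3 - <<'E'
from h import *; from bench import bot,imaging
bot.grip(0.0,20)
a=np.radians(10.6); ex=np.array([np.cos(a),-np.sin(a)]); 
p=np.array([512.3,101.5])-13*ex
bot.move_ptp([*p,120],[np.pi,0,np.pi-a])
bot.dwell(.3)
m=imaging.camera_model("wrist"); np.save("m1.npy",m,allow_pickle=True)
cv2.imwrite("pics/w1.png",imaging.capture("wrist"))
s=bot.get_state(); print(s["t"],s["tcp_pos"],s["orientation"],s["qpos"],s["contact_force"],s["opening"])
E
```

```text
2.3667 [499.80463831 103.66886141 120.19713525] [3.14151085e+00 4.18765706e-04 2.95597305e+00] [ 5.98393000e-02  3.60258473e-01 -4.55148421e-01  7.54963340e-01
 -2.24079767e-05  2.45458886e-01] [0.31291196 1.08737754 0.03334341] 0.001116226975891346
```

View pics/w1.png

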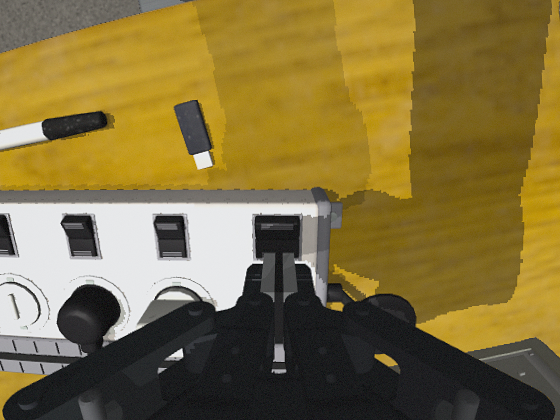

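The wrist view shows the front edge of the strip at rows 190–204. The master is at columns 256–300, from row 216 down behind the finger, and sw_1 is at (157–187, 214–258).

```bash
python3 - <<'E'
from h import *
m=np.load("m1.npy",allow_pickle=True).item()
a=np.radians(10.6); ex=np.array([np.cos(a),-np.sin(a)]); ey=np.array([np.sin(a),np.cos(a)])
t=np.array([499.8,103.67])
def loc(n,uv,z):
    d=ray(m,uv,z)[:,:2]-t; print(n,np.c_[d@ex,d@ey].round(1).tolist())
loc("strip front top edge",[(60,204),(300,203),(60,191),(300,189)],45)
loc("master front corners",[(256,216),(299,216)],54)
loc("sw1 front corners",[(156,216),(185,215)],54)
loc("sw1 back corners",[(159,257),(188,257)],47)
loc("sw2 front/back",[(62,216),(92,215),(66,255),(95,256)],50)
img=cv2.imread("pics/w1.png")[180:290,0:340]
cv2.imwrite("pics/w1c.png",cv2.resize(img,None,fx=2.3,fy=2.3,interpolation=cv2.INTER_CUBIC))
E
```

```text
strip front top edge [[-11.1, -150.1], [-11.6, 15.4], [-20.3, -148.3], [-21.2, 15.2]]
master front corners [[-5.5, -13.6], [-5.4, 14.3]]
sw1 front corners [[-5.5, -79.1], [-6.1, -59.8]]
sw1 back corners [[27.3, -83.0], [27.1, -62.3]]
sw2 front/back [[-4.0, -146.8], [-4.8, -125.0], [25.1, -149.6], [25.6, -128.0]]
```

View pics/w1c.png

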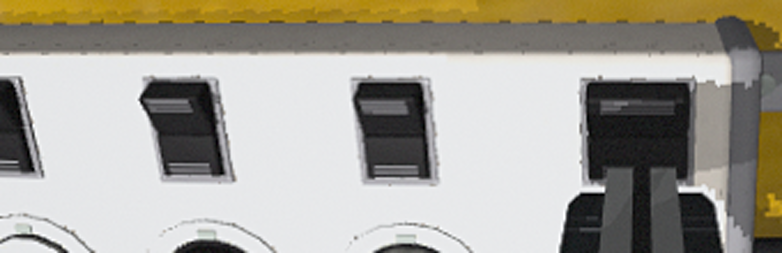

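```bash
cat >> h.py <<'E'
from bench import bot,imaging
a=np.radians(10.6); ex=np.array([np.cos(a),-np.sin(a)]); ey=np.array([np.sin(a),np.cos(a)])
t0=np.array([499.8,103.67])
def press(l, zmin=47.3, dx=-1.5):
    p=t0+dx*ex+l*ey
    s=bot.get_state()["tcp_pos"]
    if np.hypot(*(p-s[:2]))>20: bot.movel([*p,120])
    bot.movel([*p,62])
    hit=bot.movel([*p,zmin],max_speed=20,threshold=9)
    s=bot.get_state(); print(l,hit,s["tcp_pos"].round(1),s["contact_force"].round(1))
    bot.movel([*p,120]); print(bot.get_state()["t"])
E
python3 - <<'E'
from h import *
press(0.3)
bot.dwell(.2)
cv2.imwrite("pics/w2.png",cv2.resize(imaging.capture("wrist")[180:290,0:340],None,fx=2.3,fy=2.3,interpolation=cv2.INTER_CUBIC))
E
```

```text
0.3 False [498.2 104.3  47.5] [-2.4 -0.2  6.2]
4.4167
```

View pics/w2.png

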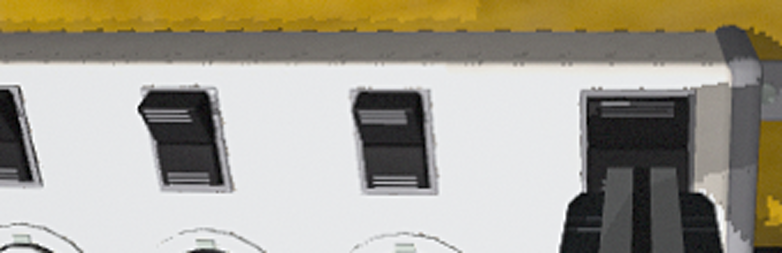

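The master pressed through to 47.5 mm with 6 N, which fits it being on. I'll check that with the fingers moved out of the way before going on.

```bash
python3 - <<'E'
from h import *
bot.movel([*(t0+ex*10-60*ey),150])
bot.dwell(.2)
i=imaging.capture("wrist"); cv2.imwrite("pics/w3.png",cv2.resize(i[130:330,260:560],None,fx=2.5,fy=2.5,interpolation=cv2.INTER_CUBIC))
E
```

```text
(no output)
```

View pics/w3.png

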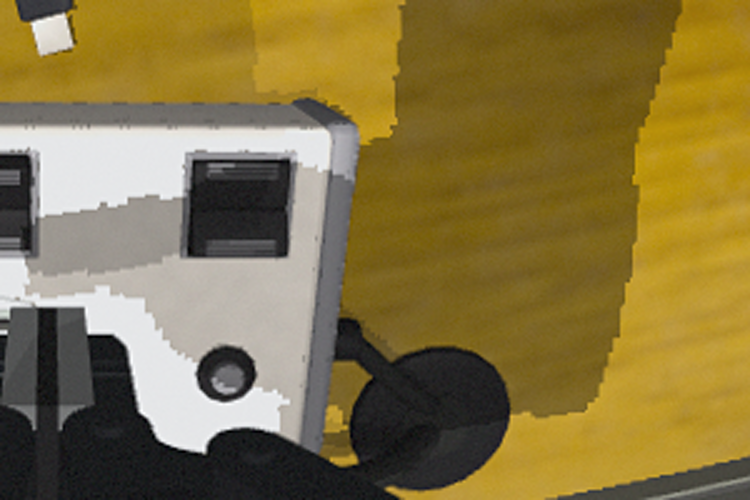

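The master, at crop (240,205), now has its rear half raised and overlapping the lower bezel, and its front half level, so it is on. Next is sw_4, the brick's rocker.

```bash
python3 - <<'E'
from h import *
bot.movel([*(t0-1.5*ex-60*ey),125])
press(-266.3)
bot.movel([*(t0-1.5*ex-215*ey),125]); bot.dwell(.2)
i=imaging.capture("wrist"); cv2.imwrite("pics/w4.png",i)
E
```

```text
-266.3 False [ 449.1 -157.7   47.5] [-1.9  0.4  5.2]
9.4333
```

View pics/w4.png

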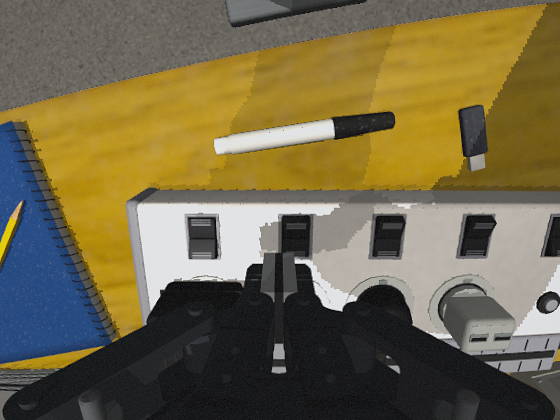

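sw_4 at (203,236) is clearly tipped: its front half now catches light as a level face, unlike sw_3, sw_2 and sw_1, which are still off. The brick is right behind it. Next is sw_2.

```bash
python3 - <<'E'
from h import *
press(-136)
bot.movel([*(t0-20*ex-90*ey),200]); bot.dwell(.2)
i=imaging.capture("wrist"); cv2.imwrite("pics/w5.png",cv2.resize(i[150:300],(800,214),interpolation=cv2.INTER_CUBIC))
print(bot.get_state()["t"])
E
```

```text
-136 False [473.1 -29.6  47.5] [-2.2  0.6  4.9]
12.9
13.925
```

View pics/w5.png

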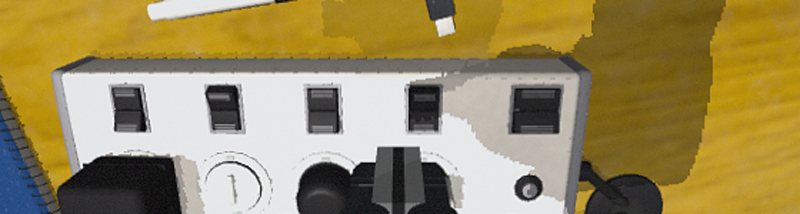

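The picture shows sw_4 (128,108), sw_2 (323,108) and the master (536,108) tipped on, and sw_3 (225,108) and sw_1 (423,108) still off. The hand is clear.

```bash
python3 -c "
from bench import bot
print(bot.sign_off())"
```

```text
the job is handed in; nothing more can be done
None
```

I switched on the master, then the brick's rocker (sw_4), then the round plug's rocker (sw_2), and handed the job in after about 14 s with the hand clear; the last picture shows those three on and the charger's and blank's rockers off, but the sign-off returned no verdict.

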